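Flip a door plaque label-up over the ramp edge

ROBOT

A 6-joint arm with a two-finger parallel gripper is mounted at the origin on a cart in front of the work surface, level with it; the furniture and walls round the work are solid. World frame = base frame: x ahead of the robot, y to its left, z up, the work surface at z = 0. Lengths are in mm, angles in rad, forces in N, time in s.
With the tool pointing down it reaches from about 275 to 1000 mm from the base axis. Payload 8.4 kg.
Tool frame: the origin (TCP) lies on the centre line of the jaws, within the pads' length; the fingertips stand r.tip_reach ahead of it and the grasp point (between the pads) lies 11 mm behind it (r.tip_reach is the distance from the TCP to the fingertips, in mm); z points along the fingers, y is the line along which they close (so a half turn about z gives the same grasp; the last joint's range is limited). The gripper opens to 85 mm and grips with 20 to 120 N. Pads are 22 mm wide; open, the fingers measure 114 mm over their backs; the gripper's body (76 mm by 85 mm) begins 54 mm behind the grasp point. The pads swing forward as they close: fully open they stand 13 mm farther back than shut.
Start: joints at [-1.223, 0.353, 1.633, -0, 1.155, -0.002], TCP at [214.192, -587.154, 239.281] pointing down, gripper open.
Joint ranges: [-2.63, 2.63], [-0.92, 2.1], [0.06, 2.66], [-1.3, 4.44], [0, 2.69], [-3.02, 3.02]. Speed limits (rad/s): [2.22, 2.22, 2.79, 3.14, 3.14, 3.14].

INTERFACE

Orientations are given as [roll, pitch, yaw] about the fixed x, y, z axes, in that order (R = Rz(yaw) Ry(pitch) Rx(roll)).
In Python, from rig import r gives the robot as it stands.
- The arm moves only by the tool carry_out, never from a script. Its argument "targets" is a list of rows, each an object with "dp": the shift along the tool's x, y, z in mm, a list of three; "yaw": the turn about the tool's z in degrees. A call has 1 to 12 rows; each row is the pose to reach, as a shift and turn from the pose commanded when the call began, along the tool's axes at that moment; what a row does not reach only later rows make up. A row lasts 1/8 s, in which the tool goes at most 62.5 mm and 10.7 degrees, less where a joint would pass 70% of its speed; a pose out of reach is approached as far as the arm can. A call with a gripper value outside its range is refused whole. "fingers" is the opening, from -1 (shut) to 1 (fully open), so that 0 is half open, set as the call begins (left out, the last holds). The fingers move at their own pace and stop on an object; "grip_force" is the grip in N (left out, the last holds). Time passes only in rows, so rows that repeat a pose let the fingers close. It gives the time, the measured TCP pose, the force, the opening and the grip force at its end, in the units of the state.
- r.sense(): the state, without advancing time (a new reading comes with each control period).
- r.grab_frame(name): name is "side" or "top" or "wrist"; returns the picture (400x640x3 uint8, red, green, blue); there is no depth.
- r.get_calibration(name): a dict with "fx", "fy", "cx", "cy" (pixels), "rvec" (rotation vector, rad) and "tvec" (3), from world to camera coordinates, as OpenCV has them. Camera axes: x right, y down, z forward; pixel columns grow to the right and rows downward; lengths in mm; the calibration is good to about 2 mm. A picture is of the moment at which its call begins: read the wrist's pose just before it. get_calibration takes no time and is no camera call; for the wrist camera it gives the pose at the moment of the call.
- r.sign_off(): hands the job in; it is judged then, once.
The state is a dict: "clock": time; "qpos": joint angles; "qvel": joint speeds; "joint_efforts": joint torques, N m; "eef_pos": TCP position; "tcp_rot": TCP orientation; "contact_force": force on the tool from outside, world axes, zero at the start; "wrist_torque": the same for the moment, N m; "opening": opening from 0.0 (shut) to 1.0 (fully open); "grasp_force": force on a finger pad.
Only numpy, scipy, OpenCV 4.12 (cv2) and the standard library are available. Lean on these libraries where they do the work, as an engineer would, in place of code of your own. Each camera call takes 0.05 s, during which the arm holds its last target. There are 200 camera calls.

TASK

Turn the teal plaque over so that its price label can be scanned: carry it level to the flip stand, hold it just above the upper edge of the ramp with its length across that edge and the larger part hanging out over the tray, and let it drop so that the edge flips it. It must end lying flat in the blue tray, painted side down, and the pink plaque must stay where it is.

Things in the scene. Friction and masses are not known exactly. Their poses are not given: they have to be found in the camera images.
- teal_plaque_center (a point): centre (half-way up) of the teal wooden door plaque, a flat plate 90 x 50 x 10 mm, about 0.06 kg, lying on the counter, painted teal front (white six-pointed star, two small brass studs) up, bare pale wood back with a white price label down. Own x runs along the 90 mm length, y across the 50 mm width, z out of the painted front
- pink_plaque_center (a point): centre (half-way up) of the pink wooden door plaque, a flat plate 90 x 50 x 10 mm, a bystander lying on the counter, painted pink front (white six-pointed star, two small brass studs) up, bare pale wood back with a white price label down. Own x runs along the 90 mm length, y across the 50 mm width, z out of the painted front
- ramp_edge (a point): middle of the free upper edge of the flip stand's plywood ramp, 170 mm above the counter; a rounded aluminium strip 96 mm long. Its y axis runs along the edge; +x points level to the side where the ramp falls away at 42 degrees, -x to the side of the tray, with nothing under the edge but the tray
- tray_in (a point): middle of the inner floor of the blue catch tray, part of the flip stand, 6 mm above the counter; inside 205 mm along x by 115 mm along y, walls 5 mm thick, tops 22 mm above the counter; axes as the ramp edge's. The tray reaches from 60 mm behind (+x) to 145 mm before (-x) the line under the ramp edge
- flip_stand: fixed stand of ramp and tray; origin on the counter under the ramp edge, axes as the edge's. Works when a plaque is let go level 10 to 60 mm above the edge, its length along x, its centre 15 to 36 mm (best 26) out to the -x side, within 10 mm of the edge's middle: it tips over the edge and lands turned over. Further in it slides down the ramp; beyond 45 mm it misses
Things that resemble listed ones, but are neither listed nor needed, are in the scene too. What is shaped like the part that bears teal_plaque_center but black is not meant.

How it is judged:
By the outcome, as a careful person would: the job done as asked, in the order asked, and still so for the second after the job is handed in, with the robot touching nothing.
It also fails if it takes over 42 s, if anything falls off the work surface, if the arm or the gripper's body presses on something with over 40 N, if the wrist force passes 120 N, or if a joint passes its speed limit or range.

## Working session

There is one attempt and no reset: what is moved stays moved. The work goes in short steps, Python scripts to look and compute and a tool call to move; the robot and the scene stay as the last step left them, time stands still between calls to the robot, and variables do not carry over. Pictures are saved under pics/ and viewed, at most 10 in all, crops included, and the job is handed in when it is done.

Besides the shell and the picture viewer there is one more tool, called after ">>>" by a JSON object that holds its "api" and its "payload", one argument or row to a line. carry_out: Moves the arm, as the interface text tells. Its arguments: {"type":"object","properties":{"targets":{"type":"array","items":{"type":"object","properties":{"dp":{"type":"array","items":{"type":"number"}},"yaw":{"type":"number"}}}},"fingers":{"type":"number"},"grip_force":{"type":"number"}},"required":["targets"]}

```bash
mkdir -p pics; ls
python3 - <<'E'
from rig import r
import cv2
for n in("top","side"):
    cv2.imwrite(f"pics/{n}0.png",r.grab_frame(n)[:,:,::-1])
s=r.sense();print(s["clock"],s["eef_pos"],s["tcp_rot"],s["opening"],r.tip_reach)
for n in("top","side","wrist"):print(r.get_calibration(n))
E
```

```text
pics
0.1 [ 214.07168282 -586.75863068  238.6402387 ] [-3.14036346e+00  7.35224478e-06  3.49821317e-01] 0.9984630222576529 8.0
{'fx': 447.90670790007647, 'fy': 447.90670790007647, 'cx': 315.9042667441479, 'cy': 203.83742110160358, 'rvec': array([ 2.14921846, -2.07596512,  0.21880616]), 'tvec': array([ -28.38670931,  558.35739098, 1028.20786006])}
{'fx': 519.9946199063622, 'fy': 519.9946199063622, 'cx': 322.68352344879617, 'cy': 195.69186796169643, 'rvec': array([ 2.26583729,  0.04348318, -0.03258143]), 'tvec': array([-555.40824944,   84.77050929, 1375.83735003])}
{'fx': 283.780273897225, 'fy': 283.780273897225, 'cx': 321.7573475876777, 'cy': 198.30738231066178, 'rvec': array([-2.35818665,  1.64922829,  0.25853986]), 'tvec': array([-623.36209838,  -38.89890421,  380.79234742])}
```

View pics/top0.png

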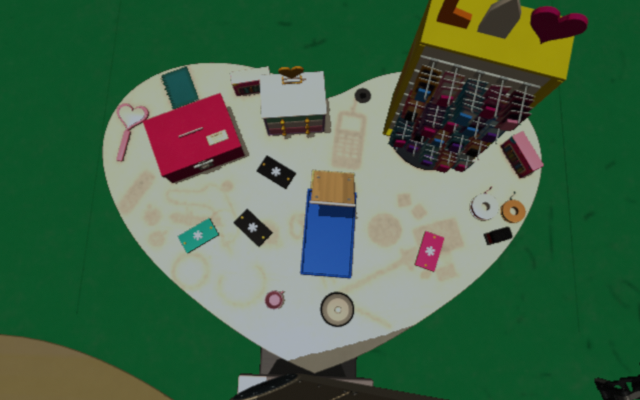

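View pics/side0.png

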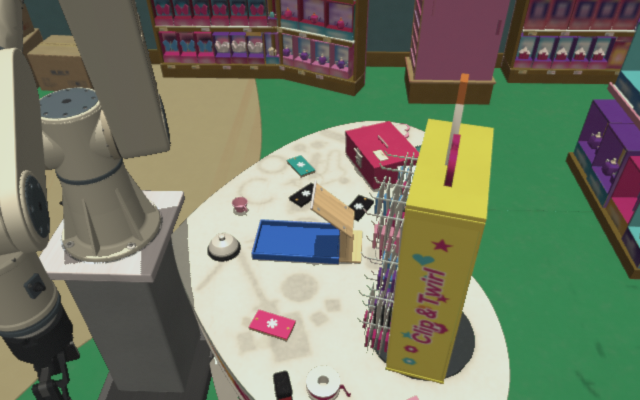

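Top view candidates: teal plaque with star at (198,236), which fits the description; teal-dark flat thing at (180,87), no star, not it; black plaques at (276,172) and (253,228), not meant; pink at (430,251), the bystander. The blue tray is around (328,240), with the ramp edge near (332,204).

```bash
cat > h.py <<'E'
import numpy as np,cv2
from rig import r
def ray(c,uv,z):
    K=np.array([[c["fx"],0,c["cx"]],[0,c["fy"],c["cy"]],[0,0,1]]);R=cv2.Rodrigues(c["rvec"])[0]
    o=-R.T@c["tvec"];d=R.T@np.linalg.inv(K)@np.array([uv[0],uv[1],1.]);return o+d*(z-o[2])/d[2]
def mask(im,lo,hi):
    m=cv2.inRange(cv2.cvtColor(im,cv2.COLOR_RGB2HSV),lo,hi);return cv2.morphologyEx(m,cv2.MORPH_CLOSE,np.ones((5,5)))
def rects(im,lo,hi,c,z,amin=150):
    out=[]
    for k in cv2.findContours(mask(im,lo,hi),cv2.RETR_EXTERNAL,cv2.CHAIN_APPROX_NONE)[0]:
        if cv2.contourArea(k)<amin: continue
        p=np.array([ray(c,q[0],z)[:2] for q in k],np.float32);out.append((k.reshape(-1,2).mean(0).round(),cv2.minAreaRect(p)))
    return out
E
python3 - <<'E'
from h import *
for n in("top","side"):
    im=cv2.imread(f"pics/{n}0.png")[:,:,::-1].copy();c=r.get_calibration(n)
    for nm,lo,hi,z in(("teal",(78,90,90),(95,255,255),10),("pink",(160,120,120),(175,255,255),10),("blue",(105,150,60),(120,255,255),22)):
        for o in rects(im,lo,hi,c,z):
            if o[0][1]>120: print(n,nm,o)
im=cv2.imread("pics/top0.png");a=cv2.resize(im[160:290,285:375],None,fx=4,fy=4,interpolation=2)
b=cv2.resize(im[210:260,170:230],None,fx=6,fy=6,interpolation=2);im=cv2.imread("pics/side0.png")
o=np.zeros((520,800,3),np.uint8);o[:520,:360]=a;o[:300,380:740]=b;cv2.imwrite("pics/c1.png",o)
cv2.imwrite("pics/c2.png",cv2.resize(im[175:275,240:380],None,fx=5,fy=5,interpolation=2))
E
```

```text
top teal (array([198., 235.]), ((479.03863525390625, 283.16571044921875), (49.659523010253906, 89.10394287109375), 33.33302688598633))
top pink (array([429., 251.]), ((459.9272766113281, -294.1505432128906), (48.957420349121094, 88.37905883789062), 71.51710510253906))
top pink (array([190., 134.]), ((748.8098754882812, 325.3014831542969), (165.25888061523438, 217.4269256591797), 23.955259323120117))
top blue (array([326., 236.]), ((495.805419921875, -42.601966857910156), (121.77206420898438, 211.94358825683594), 87.34900665283203))
side teal (array([636., 226.]), ((1364.9876708984375, 50.104515075683594), (174.89610290527344, 25.782482147216797), 67.4736557006836))
side teal (array([301., 165.]), ((476.752685546875, 280.6932373046875), (48.525413513183594, 89.31420135498047), 33.80980682373047))
side pink (array([272., 324.]), ((458.7538757324219, -297.2062683105469), (49.63984680175781, 88.47833251953125), 72.17113494873047))
side pink (array([625., 205.]), ((1383.0556640625, 107.96809387207031), (69.04114532470703, 102.42066955566406), 1.315416932106018))
side pink (array([453., 152.]), ((946.4696044921875, 364.0242919921875), (201.92529296875, 20.5200252532959), 75.85916900634766))
side pink (array([382., 144.]), ((726.9703979492188, 404.77276611328125), (163.4205322265625, 219.8086395263672), 24.124675750732422))
side blue (array([297., 242.]), ((495.02410888671875, -53.335838317871094), (133.23464965820312, 209.98097229003906), 87.41094970703125))
```

View pics/c1.png

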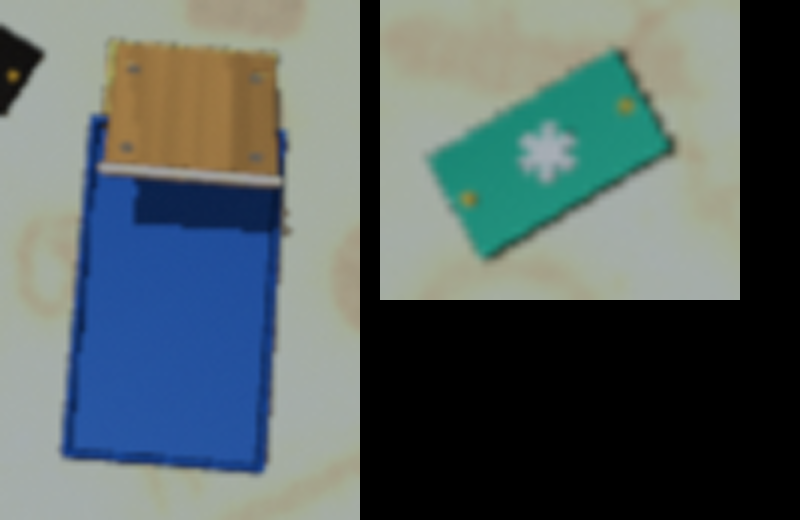

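View pics/c2.png

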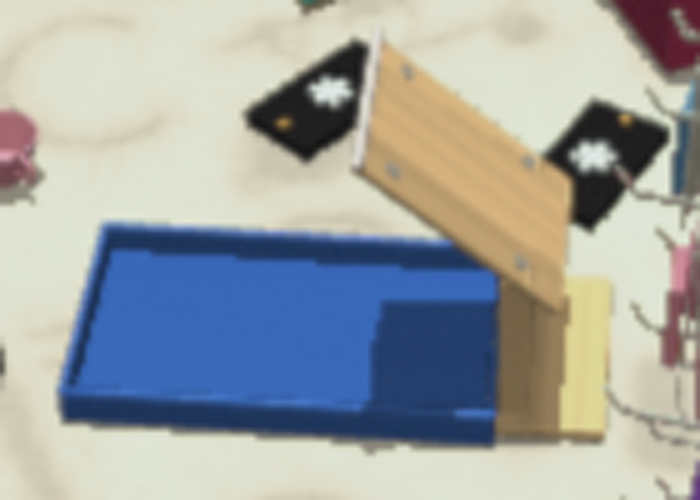

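The crop confirms the choice: teal with a white star and two brass studs, matching 90x50 at z=10. The edge strip ends in top are about (310,202) and (355.3,205.5). In side they are about (315.6,182) and (311.4,208).

```bash
cat >> h.py <<'E'
def rel(cmd,tgt):  # cmd,tgt: x,y,z,yawdeg (tool down) -> dp,yaw
    p=np.radians(cmd[3]);d=np.array(tgt[:3])-cmd[:3]
    return np.round([d[0]*np.cos(p)+d[1]*np.sin(p),d[0]*np.sin(p)-d[1]*np.cos(p),-d[2]],1),round(cmd[3]-tgt[3],1)
E
python3 - <<'E'
from h import *
for n,a,b in(("top",(310,202),(355.25,205.5)),("side",(315.6,182),(311.4,208))):
    c=r.get_calibration(n);A,B=ray(c,a,170),ray(c,b,170);d=A-B
    print(n,A,B,(A+B)/2,np.hypot(*d[:2]),np.degrees(np.arctan2(-d[0],d[1])))
c=r.get_calibration("top")
# tray corners from crop, wall top z=22
for p in((67,455),(263,470),(93,117)):print("tray",ray(c,(285+p[0]/4,160+p[1]/4),22))
print(rel((214.2,-587.2,239.3,20.04),(478,282,120,123.3)))
E
```

```text
top [539.16814969   3.55098803 170.        ] [534.85624883 -94.76319133 170.        ] [537.01219926 -45.60610165 170.        ] 98.40869042884812 -2.511290817170969
side [540.6091534   -3.06330349 170.        ] [536.14981229 -97.66163707 170.        ] [538.37948284 -50.36247028 170.        ] 94.70338135801457 -2.698910361191721
tray [392.05654508  19.49490527  22.        ]
tray [387.16490301 -99.54822465  22.        ]
tray [603.39777862  11.69836506  22.        ]
(array([ 545.7, -726.2,  119.3]), -103.3)
```

>>> {"api": "carry_out", "payload": {
  "targets": [
    {"dp": [546, -726, 60], "yaw": -103.3},
    {"dp": [546, -726, 60], "yaw": -103.3},
    {"dp": [546, -726, 60], "yaw": -103.3},
    {"dp": [546, -726, 60], "yaw": -103.3},
    {"dp": [546, -726, 60], "yaw": -103.3},
    {"dp": [546, -726, 60], "yaw": -103.3},
    {"dp": [546, -726, 60], "yaw": -103.3},
    {"dp": [546, -726, 60], "yaw": -103.3},
    {"dp": [546, -726, 60], "yaw": -103.3},
    {"dp": [546, -726, 60], "yaw": -103.3},
    {"dp": [546, -726, 60], "yaw": -103.3},
    {"dp": [546, -726, 60], "yaw": -103.3}
  ],
  "fingers": 1
}}

```text
clock: 1.6
eef_pos: [431.9, 131.1, 189.8]
tcp_rot: [3.141, 0.0, 2.153]
contact_force: [0.0, -0.3, 0.3]
opening: 0.999
grasp_force: 0.0
```

>>> {"api": "carry_out", "payload": {
  "targets": [
    {"dp": [101, 121, 70], "yaw": 0},
    {"dp": [101, 121, 70], "yaw": 0},
    {"dp": [101, 121, 70], "yaw": 0},
    {"dp": [101, 121, 70], "yaw": 0},
    {"dp": [101, 121, 70], "yaw": 0},
    {"dp": [101, 121, 70], "yaw": 0}
  ]
}}

```text
clock: 2.35
eef_pos: [477.2, 278.8, 120.3]
tcp_rot: [3.141, 0.0, 2.152]
contact_force: [-0.5, -0.3, 0.5]
opening: 1.0
grasp_force: 0.0
```

Run:
```python
from h import *
s=r.sense();c=r.get_calibration("wrist");im=r.grab_frame("wrist");cv2.imwrite("pics/w1.png",im[:,:,::-1])
print(s["eef_pos"],np.degrees(s["tcp_rot"]))
for o in rects(im,(78,90,60),(95,255,255),c,10):print(o)
```

```text
[477.24070908 278.81872698 120.34041759] [1.79991240e+02 7.24890670e-03 1.23290704e+02]
(array([324., 191.]), ((478.0823059082031, 283.8751525878906), (48.95919418334961, 88.86673736572266), 33.55422592163086))
```

View pics/w1.png

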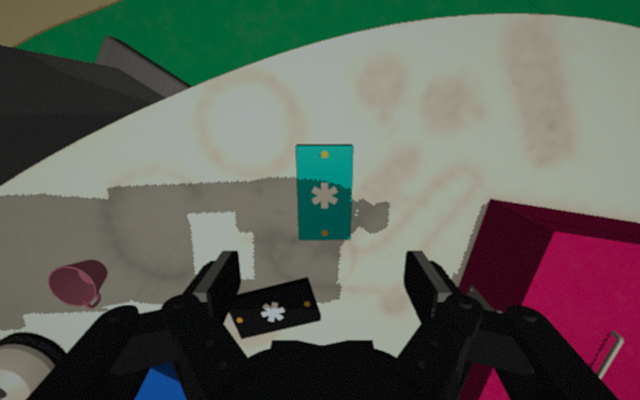

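Teal plaque is centred at wrist pixel (324,191), with the black plaque at (275,308) and the red box at right clear of the fingers. Wrist fix (478,284) agrees with the top view.

>>> {"api": "carry_out", "payload": {
  "targets": [
    {"dp": [3.4, 3.2, 40], "yaw": 0},
    {"dp": [3.4, 3.2, 75], "yaw": 0},
    {"dp": [3.4, 3.2, 95], "yaw": 0},
    {"dp": [3.4, 3.2, 105], "yaw": 0},
    {"dp": [3.4, 3.2, 109], "yaw": 0},
    {"dp": [3.4, 3.2, 109], "yaw": 0},
    {"dp": [3.4, 3.2, 109], "yaw": 0}
  ]
}}

```text
clock: 3.28
eef_pos: [478.6, 284.6, 11.7]
tcp_rot: [3.14, 0.0, 2.153]
contact_force: [0.1, 0.9, 0.0]
opening: 0.999
grasp_force: 0.0
```

>>> {"api": "carry_out", "payload": {
  "targets": [
    {"dp": [0, 0, 0], "yaw": 0},
    {"dp": [0, 0, 0], "yaw": 0},
    {"dp": [0, 0, 0], "yaw": 0},
    {"dp": [0, 0, 0], "yaw": 0},
    {"dp": [0, 0, 0], "yaw": 0},
    {"dp": [0, 0, 0], "yaw": 0},
    {"dp": [0, 0, 0], "yaw": 0},
    {"dp": [0, 0, 0], "yaw": 0}
  ],
  "fingers": -1,
  "grip_force": 40
}}

```text
clock: 4.28
eef_pos: [478.3, 284.5, 11.5]
tcp_rot: [3.141, 0.0, 2.153]
contact_force: [-1.8, -1.1, 7.9]
opening: 0.565
grasp_force: 40.1
```

>>> {"api": "carry_out", "payload": {
  "targets": [
    {"dp": [0, 0, -20], "yaw": 0},
    {"dp": [0, 0, -60], "yaw": 0},
    {"dp": [0, 0, -115], "yaw": 0},
    {"dp": [0, 0, -170], "yaw": 0},
    {"dp": [0, 0, -220], "yaw": 0},
    {"dp": [0, 0, -240], "yaw": 0},
    {"dp": [0, 0, -240], "yaw": 0},
    {"dp": [0, 0, -240], "yaw": 0}
  ]
}}

```text
clock: 5.28
eef_pos: [477.5, 284.0, 249.6]
tcp_rot: [-3.14, -0.0, 2.153]
contact_force: [-0.2, -0.3, -1.0]
opening: 0.564
grasp_force: 41.7
```

Run:
```python
from h import *
s=r.sense();c=r.get_calibration("wrist");im=r.grab_frame("wrist");cv2.imwrite("pics/w2.png",im[:,:,::-1])
e=s["eef_pos"];print(e,np.degrees(s["tcp_rot"]),s["opening"],s["grasp_force"])
for o in rects(im,(78,90,30),(95,255,255),c,e[2]+2):print(o)
y=np.degrees(s["tcp_rot"][2]);t=np.radians(-2.6)
g=np.array([538,-47])-26*np.array([np.cos(t),np.sin(t)]);print(g,rel((*e,y),(*g,245,177.4)))
```

```text
[477.48146133 283.99496436 249.59729447] [-1.79899230e+02 -5.86658764e-03  1.23345827e+02] 0.5636609452500794 41.744645833969116
(array([585., 268.]), ((597.8037719726562, 358.8515625), (25.855926513671875, 26.299283981323242), 23.278623580932617))
(array([322., 251.]), ((477.677490234375, 285.9122009277344), (48.791297912597656, 87.8755874633789), 33.4196891784668))
[512.02676519 -45.82056231] (array([-294.5, -152.4,    4.6]), np.float64(-54.1))
```

View pics/w2.png

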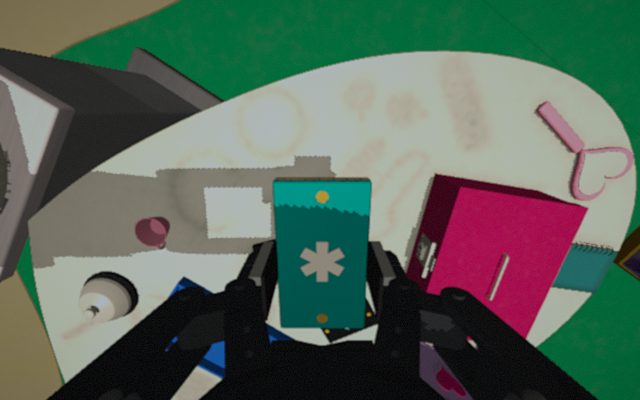

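Plaque is held level and centred between the pads at (322,251). Next I carry it over the edge.

>>> {"api": "carry_out", "payload": {
  "targets": [
    {"dp": [-20, -10, 0], "yaw": -4},
    {"dp": [-53, -27, 0], "yaw": -10},
    {"dp": [-90, -46, 0], "yaw": -17},
    {"dp": [-127, -65, 0], "yaw": -23},
    {"dp": [-164, -84, 0], "yaw": -30},
    {"dp": [-201, -103, 0], "yaw": -37},
    {"dp": [-238, -122, 0], "yaw": -44},
    {"dp": [-268, -138, 0], "yaw": -50},
    {"dp": [-287, -148, 0], "yaw": -54},
    {"dp": [-294.5, -152.4, 0], "yaw": -54.1},
    {"dp": [-294.5, -152.4, 0], "yaw": -54.1},
    {"dp": [-294.5, -152.4, 0], "yaw": -54.1}
  ]
}}

```text
clock: 6.82
eef_pos: [512.5, -44.7, 250.5]
tcp_rot: [3.141, -0.001, 3.097]
contact_force: [-0.3, -0.4, -1.2]
opening: 0.565
grasp_force: 41.7
```

Run:
```python
from h import *
s=r.sense();cw=r.get_calibration("wrist");im=r.grab_frame("wrist");S=r.grab_frame("side")
e=s["eef_pos"];print(e,np.degrees(s["tcp_rot"]),s["opening"])
for o in rects(im,(78,90,30),(95,255,255),cw,e[2]-1.5):print(o)
cv2.imwrite("pics/w3.png",np.vstack([im[150:400,:,::-1],cv2.resize(S[120:280,200:400,::-1],(400,320)) if 0 else S[90:290,:,::-1]]))
y=np.degrees(s["tcp_rot"][2]);print(rel((*e,y),(512,-45.8,207,177.4)))
```

```text
[512.50661498 -44.68767539 250.50372685] [ 1.79980419e+02 -3.77877145e-02  1.77419285e+02] 0.5648682022885496
(array([ 45., 386.]), ((597.897705078125, -225.37921142578125), (13.740955352783203, 27.096216201782227), 41.560272216796875))
(array([585., 376.]), ((605.788818359375, 118.84529113769531), (13.095537185668945, 16.212797164916992), 23.700153350830078))
(array([201., 376.]), ((592.8070678710938, -121.60231018066406), (15.034004211425781, 60.18217849731445), 51.632568359375))
(array([322., 251.]), ((513.978759765625, -43.645484924316406), (49.616275787353516, 89.48273468017578), 87.40485382080078))
(array([ 0.5, -1.1, 43.5]), np.float64(0.0))
```

View pics/w3.png

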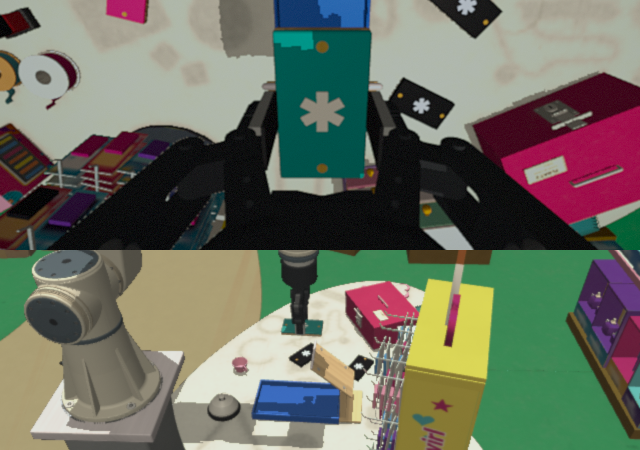

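>>> {"api": "carry_out", "payload": {
  "targets": [
    {"dp": [1.4, -1.8, 10], "yaw": 0},
    {"dp": [1.4, -1.8, 25], "yaw": 0},
    {"dp": [1.4, -1.8, 37], "yaw": 0},
    {"dp": [1.4, -1.8, 43.5], "yaw": 0},
    {"dp": [1.4, -1.8, 43.5], "yaw": 0},
    {"dp": [1.4, -1.8, 43.5], "yaw": 0},
    {"dp": [1.4, -1.8, 43.5], "yaw": 0},
    {"dp": [1.4, -1.8, 43.5], "yaw": 0}
  ]
}}

```text
clock: 7.92
eef_pos: [511.4, -47.2, 207.7]
tcp_rot: [-3.142, 0.001, 3.097]
contact_force: [0.2, 1.5, 0.0]
opening: 0.561
grasp_force: 41.7
```

Run:
```python
from h import *
s=r.sense();S=r.grab_frame("side");c=r.get_calibration("side")
e=s["eef_pos"];print(e,np.degrees(s["tcp_rot"]),s["opening"],s["contact_force"])
cv2.imwrite("pics/s4.png",cv2.resize(S[140:260,230:370,::-1],None,fx=5,fy=5,interpolation=2))
for o in rects(S,(78,80,40),(95,255,255),c,e[2]-1.5,60):
    if o[0][0]<400:print(o)
```

```text
[511.42462593 -47.16746303 207.66902653] [-1.79998671e+02  3.51898322e-02  1.77442582e+02] 0.5605310240001664 [2.46931016e-01 1.54007572e+00 1.79381467e-04]
(array([313., 182.]), ((536.2247924804688, -48.535186767578125), (39.49355697631836, 51.47762680053711), 1.8120112419128418))
(array([289., 182.]), ((481.6027526855469, -48.464942932128906), (27.790306091308594, 47.9395866394043), 1.8095604181289673))
```

View pics/s4.png

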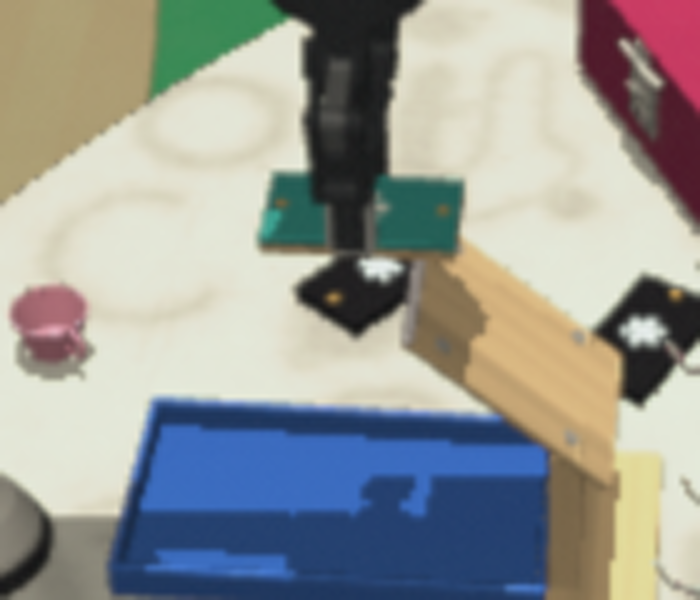

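In the side view the plaque sits level above the edge with the larger part over the tray. Its centre is about 26 mm out, so I release.

>>> {"api": "carry_out", "payload": {
  "targets": [
    {"dp": [0, 0, 0], "yaw": 0},
    {"dp": [0, 0, 0], "yaw": 0},
    {"dp": [0, 0, 0], "yaw": 0},
    {"dp": [0, 0, 0], "yaw": 0},
    {"dp": [0, 0, 0], "yaw": 0},
    {"dp": [0, 0, 0], "yaw": 0},
    {"dp": [0, 0, -20], "yaw": 0},
    {"dp": [0, 0, -60], "yaw": 0},
    {"dp": [0, 0, -100], "yaw": 0},
    {"dp": [0, 0, -120], "yaw": 0},
    {"dp": [0, 0, -120], "yaw": 0},
    {"dp": [0, 0, -120], "yaw": 0}
  ],
  "fingers": 1
}}

```text
clock: 9.48
eef_pos: [510.7, -47.1, 326.2]
tcp_rot: [3.142, -0.001, 3.097]
contact_force: [0.2, -0.2, -0.3]
opening: 0.996
grasp_force: 0.0
```

Run:
```python
from h import *
s=r.sense();S=r.grab_frame("side");c=r.get_calibration("side");print(s["eef_pos"],s["opening"])
a=cv2.resize(S[140:260,230:370,::-1],None,fx=4,fy=4,interpolation=2)
cv2.imwrite("pics/s5.png",a)
for o in rects(S,(160,120,120),(175,255,255),c,10):
    if o[0][1]>280:print(o)
```

```text
[510.72207021 -47.13479246 326.2473431 ] 0.996279293928213
(array([272., 324.]), ((458.8884582519531, -297.2640075683594), (49.635467529296875, 88.20487213134766), 72.19979095458984))
```

View pics/s5.png

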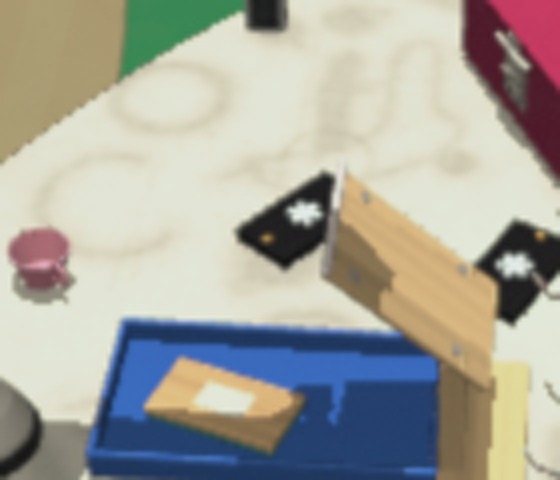

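The plaque lies wood side and label up in the tray, centred near crop (225,405). The pink one has not moved. I check that it is flat and at rest before handing in.

Run:
```python
from h import *
for n in("side","side","top"):
    S=r.grab_frame(n);c=r.get_calibration(n);m=S.copy()
    if n=="side": m[:225]=0;m[:,308:]=0;m[252:]=0;m[:,:262]=0
    hsv=cv2.cvtColor(m,cv2.COLOR_RGB2HSV)
    k=cv2.bitwise_or(cv2.inRange(hsv,(8,40,70),(28,255,255)),cv2.inRange(hsv,(0,0,120),(180,60,255)))
    for q in cv2.findContours(k,0,1)[0]:
        if cv2.contourArea(q)>200:
            z=cv2.minAreaRect(np.array([ray(c,p[0],16)[:2] for p in q],np.float32))
            if max(z[1])<130 and abs(z[0][1]+45)<60:print(n,z)
```

```text
side ((464.3097229003906, -47.21099090576172), (53.855159759521484, 91.0550765991211), 68.2925796508789)
side ((464.3097229003906, -47.21099090576172), (53.855159759521484, 91.0550765991211), 68.2925796508789)
```

```bash
python3 -c "
from rig import r
print(r.sign_off())"
```

```text
the job is handed in; nothing more can be done
None
```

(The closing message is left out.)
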